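# Fetch the rear tubing cassette from a crowded hook

### The arm

A 7-joint arm with a two-finger parallel gripper is mounted at the origin on a cart in front of the work surface, level with it; the furniture and walls round the work are solid. World frame = base frame: x ahead of the robot, y to its left, z up, the work surface at z = 0. Lengths are in m, angles in rad, forces in N, time in s.
With the tool pointing down it reaches from about 0.4 to 0.9 m from the base axis. Payload 5.6 kg.
Tool frame: the origin (TCP) lies at the very end of the fingers, on their centre line; the grasp point (between the pads) lies arm.tcp_to_grasp behind it (arm.tcp_to_grasp is the distance from the TCP to the grasp point, in m); z points along the fingers, y is the direction in which the jaws open and shut (so a half turn about z gives the same grasp; the last joint's range is limited). The gripper opens to 92 mm and grips with 3 to 60 N. Pads are 20 mm wide; open, the fingers measure 128 mm over their backs; the gripper's body (75 mm by 189 mm) begins 69 mm behind the grasp point.
Start: joints at [-1.198, 0.468, -0.012, 1.603, 0.006, 1.071, -0.056], TCP at [0.263, 0.595, 0.215] pointing down, gripper open.
Joint ranges: [-2.53, 2.53], [-0.31, 2.02], [-1.57, 1.55], [0.28, 2.44], [-1.29, 4.43], [0.15, 1.84], [-2.92, 2.92]. Speed limits (rad/s): [2.57, 2.57, 3.14, 3.14, 3.14, 3.14, 3.14].

### API

Orientations are given as a rotation vector (axis times angle).
In Python, from station import arm, move_gripper, get_image, camera_info gives the robot as it stands. The module is installed in compiled form; this text tells all that it offers. Calls block until the motion is done:
- arm.move_ptp(position, orientation): joint-space move of the TCP to a pose.
- arm.move_linear(position, orientation=None, speed=0.15, f_stop=None): straight line of the TCP; orientation=None keeps the orientation; speed is the mean speed in m/s. With f_stop (N) it stops when the force on the tool has changed by that much, and returns True; else False.
- arm.goto_joints(angles): joint-space move.
- move_gripper(opening, strength=None): finger opening in m; strength is the grip in N (None keeps the last); returns when the fingers have stopped.
- arm.sleep(seconds).
- arm.inverse_kinematics(position, orientation): joint angles nearest the present ones, or None.
- get_image(name): name is "scene" or "top" or "wrist"; returns (picture, depth): 480x640x3 uint8, red, green, blue; 480x640 float32, m along the optical axis (not along the pixel's ray), 0 where there is no reading.
- camera_info(name): a dict with "vfov" (degrees; the focal length in pixels is half the picture's height over the tangent of half this angle, whatever the lens; pixels are square), "cx", "cy" (the principal point, pixels), "rvec" (rotation vector, rad) and "tvec" (3), from world to camera coordinates, as OpenCV has them. Camera axes: x right, y down, z forward; pixel columns grow to the right and rows downward; lengths in m; the calibration is good to about 2 mm. The wrist camera is an equidistant fisheye: a pixel r from the principal point sees the ray r / f radians off the axis. A picture is of the moment at which its call begins: read the wrist's pose just before it. camera_info takes no time and is no camera call; for the wrist camera it gives the pose at the moment of the call.
A pose or a line that the arm cannot do raises arm.MotionError and nothing moves.
- arm.job_done(): hands the job in, once; it reports no verdict.
Readings, each from a call of its own:
- arm.read_t(): time.
- arm.read_joints(): joint angles.
- arm.read_qd(): joint speeds.
- arm.read_joint_efforts(): joint torques, N m.
- arm.read_position(): TCP position.
- arm.read_tool_rot(): TCP orientation.
- arm.read_ft_force(): force on the tool from outside, world axes, zero at the start.
- arm.read_moment(): the same for the moment, N m.
- arm.read_finger_gap(): finger opening in m.
Only numpy, scipy, OpenCV 4.12 (cv2) and the standard library are available. Lean on these libraries where they do the work, as an engineer would, in place of code of your own. Each camera call takes 0.05 s, during which the arm holds its last target. There are 200 camera calls.

### The job

The green tubing cassette hangs at the back of the crowded hook. Hang the blue and the yellow cassette from in front of it on the other stand's spare hook, then take the green one off and press it gently down into the sprung holder until it stands upright, fully home on the slot floor. The spare hook was clamped by hand at an unmeasured height, so feel for it: let no cassette drop, never push on a stand or the holder with more than about 18 N, and leave everything else on the bench where it is.

Things in the scene. Friction and masses are not known exactly. Their poses are not given: they have to be found in the camera images.
- full_stand: crowded hook: fixed retort stand, foot 175x90x10 mm, origin on the bench under the bar. Level 8 mm steel bar along its x at y=0, axis 165 mm up; open end to -x, tip turns up from x=-47 and ends at x=-57, 12 mm higher. Post (203 mm tall) at x=+80, boss head front face x=+67. Cassettes hang with x along the bar at about x=-19, +9, +37, green rearmost, blue and yellow in either order.
- spare_stand: spare hook, empty at first: like the crowded one, but its boss head was clamped by hand: level bar axis anywhere 140 to 190 mm up, not reported; find it by sight or touch it lightly from above, say with a held cassette's underside. It does not slip; its rubber lining lets the bar give 1 mm per 3 N at x=0. Cassettes fit between x=-38 and +58 mm; -35 to +30 keeps the hand clear of the post.
- cassette_blue_centre (a point): dark flat cassette with blue gable top, 46 mm wide (y), 12 thick (x), 96 tall (z), 70 to 140 g; this is its centre, 48 mm above its underside. Side faces are flat up to 80 mm: grasp across the 46 mm, fingers straddling the bar. Its eye is a closed window 30 mm wide whose flat lower edge is 62 mm above the underside.
- cassette_yellow_centre (a point): dark flat cassette with yellow gable top, 46 mm wide (y), 12 thick (x), 96 tall (z), 70 to 140 g; this is its centre, 48 mm above its underside. Like the blue one. Hanging at rest the bar's axis is 85 mm above the underside, under the eye's gable roof; raised 12 to 19 mm (best 15.5) the eye passes the upturned tip, at 19 its lower edge meets the bar from below.
- cassette_green_centre (a point): dark flat cassette with green gable top, 46 mm wide (y), 12 thick (x), 96 tall (z), 70 to 140 g; this is its centre, 48 mm above its underside. Like the blue and yellow ones; the one wanted.
- holder: fixed aluminium tube-fitting holder, 62x84x34 mm, origin on the bench. Upright slot, open at the top, takes a cassette's foot (y along the holder's y, either way round): rubber floor 8 mm up (gives 1 mm per 5 N), walls to 34 mm with lead-ins (jaw 36), 53 mm long in y; fixed wall face at x=+6, red sprung jaw face at x=-4.5 mm, yields 6 mm to -x (2 N at rest, 300 N/m).
- slot (a point): on the slot floor (8 mm above the bench) at holder x=-1 mm, axes as the holder's: aim the middle of the cassette's underside here, 1 mm off the fixed wall. The cassette wedges the jaw back and jaw friction stops it sinking home by itself: some 2 to 8 N on the way down, a sharp rise at the floor. Once let go, the jaw presses it against the wall.
- amber_bottle: bystander: small brown bottle, 52 mm wide, 110 mm tall, origin at its underside
- white_bottle: bystander: small white bottle, 44 mm wide, 86 mm tall, origin at its underside
- masking_tape: bystander: roll of tape lying flat, 84 mm wide, 19 mm tall, origin at its underside
- beaker_1: bystander: clear beaker, 57 mm wide, 70 mm tall, origin at its underside
Mind the look-alikes: they are no part of the job. Leave any red look-alike of the spare_stand alone. What is shaped like the part that bears cassette_yellow_centre but turquoise is not meant.

How it is judged:
By the outcome, as a careful person would: the job done as asked, in the order asked, and still so for the second after the job is handed in, with the robot touching nothing.
It also fails if it takes over 72 s, if anything falls off the work surface, if the arm or the gripper's body presses on something with over 40 N, if the wrist force passes 120 N, or if a joint passes its speed limit or range.

## Working session

There is one attempt and no reset: what is moved stays moved. The work goes in short steps, each a Python script; the robot and the scene stay as the last script left them, time stands still between calls to the robot, and variables do not carry over. Pictures are saved under pics/ and viewed, about 8 in all and at most 12, crops included, and the job is handed in when it is done.

```bash
mkdir -p pics; cat > h.py <<'E'
import numpy as np, cv2
from station import arm, move_gripper, get_image, camera_info
from scipy.spatial.transform import Rotation as R
def cam(n):
    c=camera_info(n); Rm=cv2.Rodrigues(np.array(c["rvec"],float))[0]; t=np.array(c["tvec"],float).ravel()
    return c,Rm,t,240/np.tan(np.radians(c["vfov"])/2)
def cloud(n,d,info=None):
    c,Rm,t,f=info or cam(n)
    v,u=np.mgrid[:480,:640]
    P=np.stack([(u-c["cx"])/f*d,(v-c["cy"])/f*d,d],-1)
    W=(P-t)@Rm; W[d==0]=np.nan
    return W
E
python3 - <<'E'
from h import *
for n in("scene","top"):
    p,d=get_image(n); cv2.imwrite(f"pics/{n}0.png",p[...,::-1]); W=cloud(n,d); np.savez(f"{n}0.npz",p=p,d=d,W=W)
    c=cam(n); print(n,c[0], -c[1].T@c[2])
print(arm.tcp_to_grasp, arm.read_tool_rot(), arm.read_t())
E
```

```text
scene {'vfov': 48.95838912971529, 'cx': 326.21890229445427, 'cy': 245.07044119425063, 'rvec': array([ 2.07344496, -0.60992748,  0.315821  ]), 'tvec': array([-0.45840117,  0.23849648,  0.83668224])} [ 0.08640999 -0.73385538  0.64887515]
top {'vfov': 47.84840487621469, 'cx': 322.49894538852186, 'cy': 239.75136906316686, 'rvec': array([ 2.14833253, -2.1498185 ,  0.10186267]), 'tvec': array([0.01451729, 0.5224547 , 1.194975  ])} [ 0.37749424 -0.01494394  1.2483628 ]
0.0187 [-6.48550386e-01 -3.07371638e+00  2.39051587e-03] 0.1
```

View pics/scene0.png

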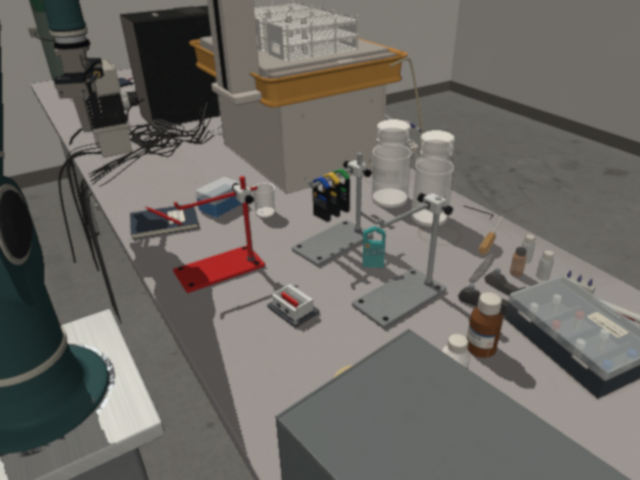

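View pics/top0.png

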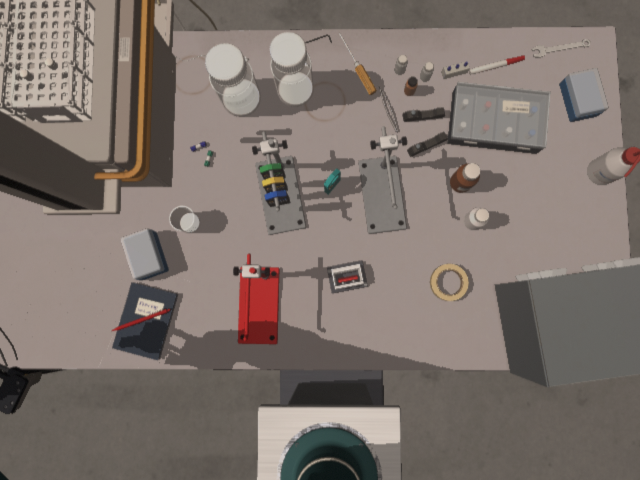

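The scene view shows the crowded stand (330,200), spare stand (430,220), holder (293,300), a red decoy stand, and a turquoise decoy standing at (373,247). In the top view, the crowded bar is at (272,175) with blue at the tip, then yellow, then green. The spare bar runs (388,145)-(393,205), and the holder is at (348,276). Next I'll enlarge.

```bash
python3 - <<'E'
from h import *
a=np.load("top0.npz");p=a["p"];W=a["W"]
A=cv2.resize(p[128:240,240:420],None,fx=4.4,fy=4.4,interpolation=cv2.INTER_CUBIC)
cv2.imwrite("pics/topcrop.png",A[...,::-1])
B=cv2.resize(p[250:300,315:380],None,fx=5,fy=5,interpolation=cv2.INTER_CUBIC)
C=cv2.resize(np.load("scene0.npz")["p"][150:330,260:460],None,fx=3,fy=3,interpolation=cv2.INTER_CUBIC)
D=np.zeros((540,600+200,3),np.uint8);D[:540,:600]=C; 
cv2.imwrite("pics/sc.png",C[...,::-1]); cv2.imwrite("pics/hold.png",B[...,::-1])
# foot clouds
for nm,(u0,u1,v0,v1) in dict(full=(250,312,140,240),spare=(352,415,130,240),hold=(322,375,255,298)).items():
    w=W[v0:v1,u0:u1].reshape(-1,3)
    for lo,hi in((.005,.016),(.02,.05),(.1,.145),(.145,.152),(.152,.16),(.16,.172),(.172,.19),(.19,.23)):
        m=w[(w[:,2]>lo)&(w[:,2]<hi)]
        if len(m)<6: continue
        r=cv2.minAreaRect(m[:,:2].astype(np.float32)*1000)
        print(nm,lo,hi,len(m),np.round(r[0],1),np.round(r[1],1),round(r[2],1),m[:,2].mean().round(4))
E
```

```text
full 0.005 0.016 1908 [645.7 114.2] [237.7 144.9] 0.2 0.0106
full 0.1 0.145 341 [645.1 116.2] [106.7  45.5] 11.2 0.1265
full 0.145 0.152 46 [624.9 112.1] [63.4 45.4] 11.6 0.1476
full 0.152 0.16 31 [641.9 115.5] [98.9 46.7] 10.3 0.1564
full 0.16 0.172 411 [644.4 120.6] [ 71.9 138.6] 89.3 0.1684
full 0.172 0.19 479 [639.1 122.5] [ 69.8 147.9] 88.0 0.1766
full 0.19 0.23 32 [698.3 113.9] [ 7.5 10.3] 1.9 0.2016
spare 0.005 0.016 2764 [ 656.8 -126.4] [144.5 259.8] 89.7 0.0107
spare 0.02 0.05 56 [ 714.8 -162.3] [17.  86.1] 29.8 0.0279
spare 0.1 0.145 11 [ 696.5 -131.1] [1.2 6. ] 27.2 0.1261
spare 0.172 0.19 89 [ 653.9 -134. ] [149.6  63. ] 18.3 0.1878
spare 0.19 0.23 554 [ 646.2 -112.5] [ 70.  155.7] 80.0 0.1967
hold 0.005 0.016 611 [441.9 -43.8] [ 96.2 119.4] 0.0 0.0091
hold 0.02 0.05 427 [439.2 -41.3] [48.2 65.5] 11.4 0.0328
```

View pics/topcrop.png

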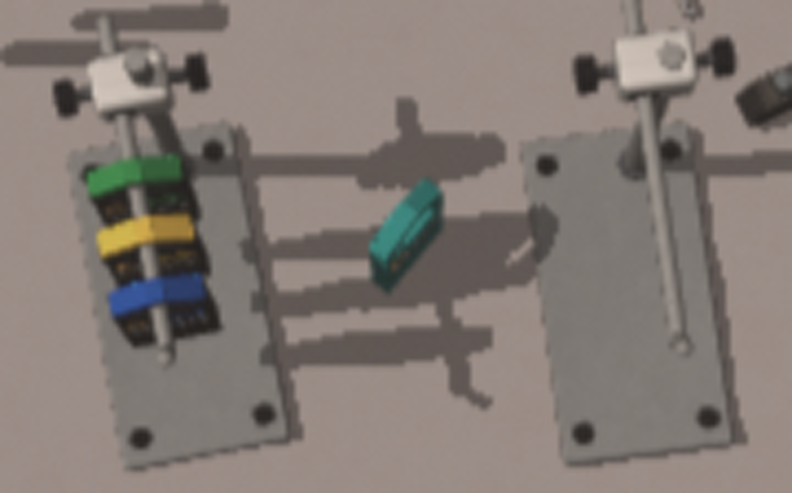

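View pics/hold.png

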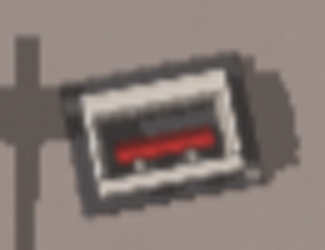

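```bash
cat >> h.py <<'E'
def ray(n,u,v,z,info=None):
    c,Rm,t,f=info or cam(n)
    dr=Rm.T@np.array([(u-c["cx"])/f,(v-c["cy"])/f,1]); o=-Rm.T@t
    return o+dr*(z-o[2])/dr[2]
def ori(yaw): # tool down, jaws along y rotated by yaw
    return (R.from_euler('z',yaw)*R.from_rotvec([0,np.pi,0])).as_rotvec()
def wpix(u,v,z,info): # fisheye
    c,Rm,t,f=info; x,y=u-c["cx"],v-c["cy"]; r=np.hypot(x,y); th=r/f
    dr=Rm.T@np.array([np.sin(th)*x/r,np.sin(th)*y/r,np.cos(th)]); o=-Rm.T@t
    return o+dr*(z-o[2])/dr[2]
def wproj(P,info):
    c,Rm,t,f=info; q=Rm@np.asarray(P)+t; r=np.hypot(q[0],q[1]); th=np.arctan2(r,q[2])
    return np.array([c["cx"]+f*th*q[0]/r,c["cy"]+f*th*q[1]/r])
E
python3 - <<'E'
from h import *
a=np.load("top0.npz");W=a["W"];d=a["d"]
g=lambda x,y:(240+x/4.4,128+y/4.4)
for nm,pts,z in(("full",[(122,115),(166,356)],.169),("spare",[(646,95),(680,330),(682,345)],.19)):
    for q in pts:
        u,v=g(*q); print(nm,np.round((u,v)),ray("top",u,v,z).round(4),W[int(round(v)),int(round(u))].round(4))
for u in (240+np.array([645,655,665,675])/4.4): 
    k=int(round(u));print([W[v,k].round(3).tolist() for v in range(150,206,9)])
S=np.load("scene0.npz")["W"]
for w in (W,S):
    w=w.reshape(-1,3); m=w[(w[:,0]>.3)&(w[:,0]<.9)&(w[:,1]>.15)&(w[:,2]>.2)&(w[:,2]<.6)]
    print(m.min(0),m.max(0)) if len(m) else 0
info=cam("wrist");T=R.from_rotvec(arm.read_tool_rot()).as_matrix()
print("wristcam in tool",T.T@(-info[1].T@info[2]-arm.read_position()),T.T@info[1].T[:,2],T.T@info[1].T[:,0],info[0]["vfov"])
for P in[(.33,.40,.35),(.42,.1,.35),(.62,.12,.38),(.44,-.04,.3)]:print(arm.inverse_kinematics(P,ori(.19)))
E
```

```text
full [268. 154.] [0.6833 0.1235 0.169 ] [0.6836 0.1229 0.1691]
full [278. 209.] [0.5692 0.1017 0.169 ] [0.5668 0.0998 0.1816]
spare [387. 150.] [ 0.6853 -0.1185  0.19  ] [ 0.6845 -0.1188  0.19  ]
spare [395. 203.] [ 0.5765 -0.1323  0.19  ] [ 0.5763 -0.1331  0.1914]
spare [395. 206.] [ 0.5697 -0.1331  0.19  ] [ 0.568  -0.1316  0.2035]
[[0.684, -0.119, 0.19], [0.666, -0.119, 0.19], [0.648, -0.119, 0.188], [0.671, -0.135, 0.012], [0.65, -0.135, 0.012], [0.63, -0.135, 0.006], [0.608, -0.135, 0.012]]
[[0.695, -0.127, 0.153], [0.665, -0.122, 0.193], [0.647, -0.122, 0.19], [0.629, -0.122, 0.192], [0.65, -0.14, 0.012], [0.628, -0.139, 0.018], [0.608, -0.139, 0.01]]
[[0.697, -0.132, 0.145], [0.713, -0.145, 0.018], [0.693, -0.145, 0.012], [0.629, -0.126, 0.191], [0.611, -0.126, 0.192], [0.592, -0.125, 0.195], [0.608, -0.144, 0.012]]
[[0.74, -0.152, -0.001], [0.714, -0.15, 0.013], [0.693, -0.15, 0.011], [0.673, -0.15, 0.004], [0.611, -0.13, 0.191], [0.593, -0.129, 0.191], [0.573, -0.129, 0.197]]
[0.43936781 0.15025536 0.20005425] [0.89999649 0.59381517 0.59545287]
[0.30000444 0.16822437 0.20001008] [0.89998847 2.72498889 0.48226205]
wristcam in tool [ 0.06529926 -0.00128575 -0.17004249] [-0.23273036 -0.00131297  0.97254041] [-0.00138287  0.99999852  0.00101911] 65.70646984690485
[-0.87076846  0.13335772 -0.08332359  1.74331374  0.01160329  1.26539774
  0.80395179]
[-0.58013104 -0.0530028   0.2596067   1.93607915  0.01429919  1.25677343
  1.43550644]
[-0.40178942  0.32307735  0.21204475  1.4467282  -0.06811895  1.37898022
  1.57338866]
[-0.52685195 -0.00873559  0.54800357  2.00763205  0.00500543  1.1414218
  1.77984719]
```

```bash
python3 - <<'E'
from h import *
import pickle
y0=arm.read_position()
arm.move_linear((y0[0],.56,.35),speed=.3)
arm.move_ptp((.33,.36,.36),ori(.19))
for nm,P,yw in (("full",(.56,.10,.345),.19),("spare",(.55,-.135,.37),.12),("hold",(.43,-.045,.22),.2)):
    arm.move_ptp(P,ori(yw)); arm.sleep(.2)
    info=cam("wrist"); p,d=get_image("wrist"); pickle.dump((p,d,info),open(f"w_{nm}.pkl","wb"))
    cv2.imwrite(f"pics/w_{nm}.png",p[...,::-1])
print(arm.read_t(),arm.read_position())
L=[cv2.imread(f"pics/w_{n}.png") for n in("full","spare","hold")]
cv2.imwrite("pics/mos.png",np.vstack([np.hstack([cv2.resize(L[0],(400,300)),cv2.resize(L[1],(400,300))]),np.hstack([cv2.resize(L[2],(400,300)),np.zeros((300,400,3),np.uint8)])]))
E
```

```text
5.4417 [ 0.43105372 -0.04549447  0.22059484]
```

View pics/mos.png

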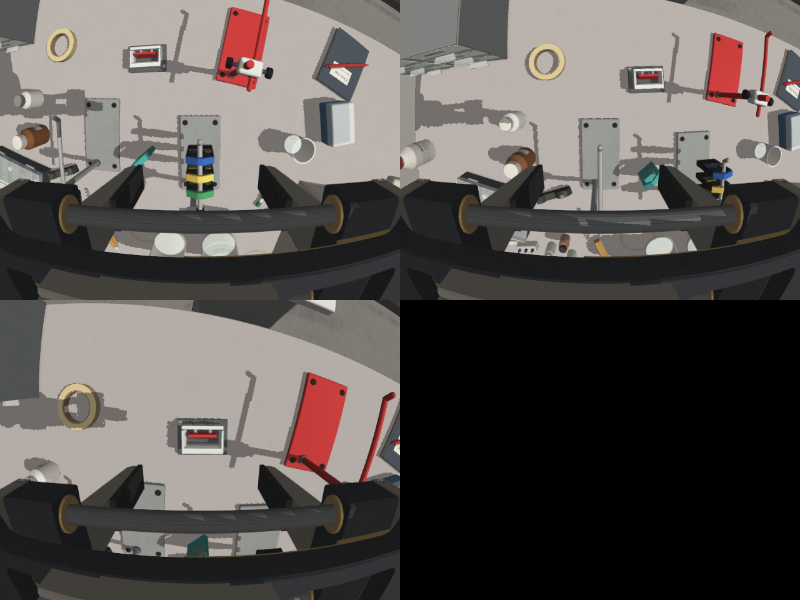

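```bash
python3 - <<'E'
import cv2,numpy as np
def c(n,u,v,w,h,s): return cv2.resize(cv2.imread(f"pics/w_{n}.png")[v:v+h,u:u+w],(w*s,h*s),interpolation=cv2.INTER_CUBIC)
A=c("full",280,210,80,120,5);B=c("spare",280,220,80,120,5)
cv2.imwrite("pics/bars.png",np.hstack([A,B]))
cv2.imwrite("pics/holdw.png",c("hold",270,170,100,80,8))
E
```

```text
(no output)
```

View pics/bars.png

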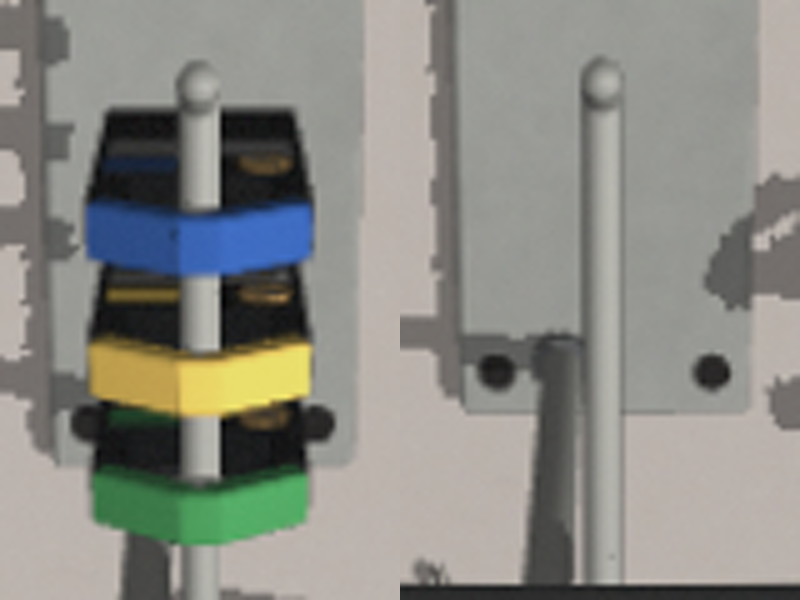

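View pics/holdw.png

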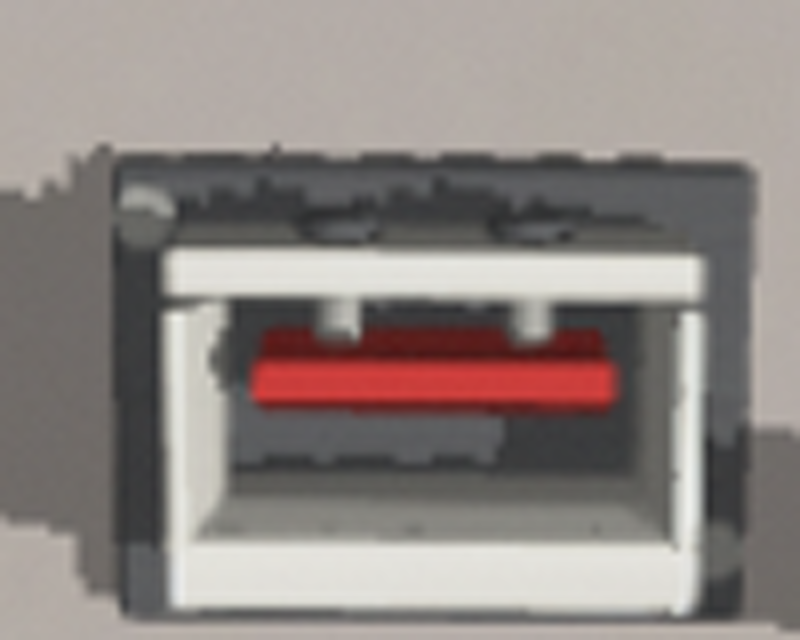

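The bars crop gives these wrist pixels: full tip ball (319.6,227.6), spare tip ball (320.4,236.4), both bars vertical in view. In the holder crop, the rim spans 165–705 by 250–612, the jaw's top edge is at row 408, and the fixed wall's inner rim is at row 543.

```bash
python3 - <<'E'
from h import *
import pickle
def L(n): return pickle.load(open(f"w_{n}.pkl","rb"))
def fr(tip,far,nm):
    a=np.arctan2(*(far-tip)[[1,0]]); o=tip[:2]+57*.001*np.array([np.cos(a),np.sin(a)])
    print(nm,"yaw",a.round(4),"origin",o.round(4)); return a,o
p,d,i=L("full")
a,o=fr(wpix(319.6,227.6,.177,i),wpix(320.4,327,.165,i),"full")
loc=lambda P,a,o: np.array([[np.cos(a),np.sin(a)],[-np.sin(a),np.cos(a)]])@(P[:2]-o)
for n,(uu,f,b) in dict(blue=(200,212,275),yellow=(200,350,417),green=(202,482,545)).items():
    q=[wpix(280+uu/5,210+r/5,.176,i) for r in(f,b)]; print(n,[loc(x,a,o).round(4) for x in q])
    for c,r in((87,205),(313,205)) if n=="blue" else (): print(loc(wpix(280+c/5,210+r/5,.166,i),a,o))
# depth of spare
p,d,i=L("spare"); c,Rm,t,f=i
def dw(u,v,d):
    x,y=u-c["cx"],v-c["cy"];r=np.hypot(x,y);th=r/f
    k=np.array([np.tan(th)*x/r,np.tan(th)*y/r,1])*d[v,u]; return Rm.T@(k-t)
print("spare bar top",np.array([dw(u,v,d) for v in range(250,334,8) for u in (320,321)]).round(4)[:,2])
S=L("full"); 
for z in(.186,.188): fr(wpix(320.4,236.4,z+.012,i),wpix(320.4,334,z,i),"spare%g"%z)
p,d,i=L("hold"); g=lambda x,y,z:wpix(270+x/8,170+y/8,z,i)
k=[g(165,250,.034),g(705,253,.034),g(172,610,.034),g(700,612,.034)]
v=(k[0]-k[1])[:2]; a=np.arctan2(-v[0],v[1]); o=np.mean(k,0)[:2]; print("hold",a,o)
c,Rm,t,f=i;print("rim z",[dw(x,y,d)[2].round(4) for x,y in((300,203),(330,242),(350,242))],"base z",[dw(x,y,d)[2].round(4) for x,y in((345,192),(290,192),(287,225))])
for nm,P in dict(r00=k[0],r01=k[1],r10=k[2],r11=k[3],base0=g(115,160,.008),base1=g(755,165,.008),baseL=g(125,500,.008),baseR=g(745,500,.008),jaw=g(435,408,.036),jawb=g(435,362,.036),jl=g(252,385,.036),jr=g(617,385,.036),wall=g(435,543,.034),wallbot=g(435,497,.026),sl=g(200,543,.034),sr=g(672,543,.034),floorfar=g(435,470,.008)).items(): print(nm,loc(P,a,o).round(4))
for nm,b in(("top",None),): 
  pass
E
```

```text
full yaw 0.1967 origin [0.6235 0.1114]
blue [array([-0.0327,  0.0002]), array([-0.0201,  0.0001])]
[-0.03133688 -0.02193415]
[-0.03107788  0.02225813]
yellow [array([-0.0048,  0.    ]), array([ 0.0094, -0.0001])]
green [array([0.0234, 0.0002]), array([0.0375, 0.0001])]
spare bar top [0.1906 0.191  0.191  0.1899 0.1905 0.1907 0.1918 0.1904 0.1901 0.1909
 0.1914 0.1903 0.1895 0.1914 0.1903 0.1911 0.1914 0.1905 0.1918 0.1906
 0.1918 0.1918]
spare0.186 yaw 0.1209 origin [ 0.624  -0.1261]
spare0.188 yaw 0.1209 origin [ 0.6235 -0.1261]
hold -2.949048017689525 [ 0.43937677 -0.04208054]
rim z [np.float64(0.0316), np.float64(0.0349), np.float64(0.0336)] base z [np.float64(0.0076), np.float64(0.0077), np.float64(0.0083)]
r00 [0.0226 0.033 ]
r01 [ 0.0226 -0.0326]
r10 [-0.0226  0.0327]
r11 [-0.0226 -0.0331]
base0 [0.0306 0.0416]
base1 [ 0.0304 -0.0415]
baseL [-0.0147  0.0409]
baseR [-0.0142 -0.0414]
jaw [0.0036 0.0001]
jawb [0.0093 0.0002]
jl [0.0063 0.0224]
jr [ 0.0066 -0.022 ]
wall [-0.0139 -0.    ]
wallbot [-0.0099 -0.    ]
sl [-0.014   0.0291]
sr [-0.0137 -0.0294]
floorfar [-0.0104 -0.0002]
```

```bash
python3 - <<'E'
from h import *
import pickle
loc=lambda P,a,o: np.array([[np.cos(a),np.sin(a)],[-np.sin(a),np.cos(a)]])@(P[:2]-o)
for n,(x,y) in dict(blue=(158,296),yellow=(146,235),green=(135,176)).items():
    P=ray("top",240+x/4.4,128+y/4.4,.172); print(n,P.round(4),loc(P,.1967,np.array([.6235,.1114])).round(4))
arm.move_linear((.51,-.03,.14),ori(.193)); arm.sleep(.2)
i=cam("wrist"); p,d=get_image("wrist"); pickle.dump((p,d,i),open("w_h2.pkl","wb")); cv2.imwrite("pics/w_h2.png",p[...,::-1])
c,Rm,t,f=i; a=.193; o=np.array([.4394,-.0421])
v,u=np.mgrid[:480,:640]; x=u-c["cx"];y=v-c["cy"];r=np.hypot(x,y)+1e-9;k=np.tan(r/f)/r
W=(np.stack([k*x*d,k*y*d,d],-1)-t)@Rm
X=(W[...,:2]-o)@np.array([[np.cos(a),-np.sin(a)],[np.sin(a),np.cos(a)]])
m=(d>0)&(abs(X[...,1])<.02); print("cam local",loc(-Rm.T@t,a,o).round(3))
for b in np.arange(-34,34,1): 
    s=m&(abs(X[...,0]*1000-b)<.5)
    if s.sum()>3: print(b,(np.percentile(W[s][:,2],[10,50,90])*1000).round(1),end="; ")
w=wproj((*o,.02),i); print(w)
u0,v0=(w-[55,45]).astype(int); print(u0,v0)
cv2.imwrite("pics/h2c.png",cv2.resize(p[v0:v0+90,u0:u0+110,::-1],None,fx=6,fy=6,interpolation=cv2.INTER_CUBIC))
print(arm.read_t())
E
```

```text
blue [0.5967 0.1054 0.172 ] [-0.0274 -0.0007]
yellow [0.6255 0.1113 0.172 ] [ 0.0019 -0.0005]
green [0.6534 0.1167 0.172 ] [ 0.0304 -0.0007]
cam local [ 0.005 -0.003]
-34 [-0.7 -0.   0.9]; -33 [-0.8  0.1  1. ]; -32 [-0.9 -0.   0.9]; -31 [5.2 5.6 6.3]; -30 [6.3 6.8 7.5]; -29 [7.1 7.9 8.7]; -28 [7.4 8.4 9.2]; -27 [7.  7.8 9. ]; -26 [7.  7.9 8.9]; -25 [ 7.9 22.4 25.3]; -24 [21.7 24.5 25.4]; -23 [25.8 25.9 26.5]; -22 [31.1 31.9 32.7]; -21 [31.2 32.  32.8]; -20 [31.5 32.2 32.9]; -19 [30.8 32.1 32.8]; -18 [31.  31.8 32.9]; -17 [13.9 25.2 32.1]; -16 [ 6.9  8.1 23.8]; -15 [ 7.2  8.3 22.4]; -14 [ 7.4  9.2 23.3]; -13 [ 6.8  8.1 22.9]; -12 [ 7.6  8.6 22.5]; -11 [ 7.5  8.8 22.9]; -9 [34.6 35.5 36. ]; -8 [34.6 35.4 36.4]; -7 [34.5 35.7 36.6]; -6 [34.8 35.7 36.4]; -5 [33.7 35.2 36.4]; -4 [31.2 32.1 33. ]; -3 [26.7 29.3 30.7]; -2 [24.1 26.  28.2]; -1 [21.8 24.4 25.6]; 0 [17.  19.6 22.6]; 1 [7.  8.2 9.1]; 2 [7.1 8.  8.8]; 3 [7.  8.  8.9]; 4 [7.1 8.  8.9]; 5 [7.  8.1 9.2]; 6 [7.1 7.9 9.2]; 7 [6.8 7.8 8.9]; 8 [7.3 8.  8.9]; 9 [6.9 7.9 8.6]; 10 [ 7.1 25.1 27.2]; 11 [27.6 28.6 29.5]; 12 [29.2 30.7 32.9]; 13 [30.3 32.3 33.2]; 14 [33.2 34.  35.1]; 15 [33.4 34.  34.8]; 16 [33.  34.1 34.6]; 17 [32.9 33.8 34.9]; 18 [32.9 33.9 34.9]; 19 [32.9 34.1 34.9]; 20 [33.1 34.  34.8]; 21 [33.2 33.9 34.8]; 22 [32.2 34.3 34.5]; 24 [7.4 8.2 9. ]; 25 [6.8 7.8 8.5]; 26 [7.  8.1 9. ]; 27 [6.9 8.2 8.9]; 28 [7.  8.1 8.6]; 29 [7.2 8.  8.9]; 30 [6.7 7.4 8.6]; 32 [-1.1 -0.   1. ]; 33 [-0.9  0.1  0.9]; [324.81979733 140.59462559]
269 95
6.6
```

View pics/h2c.png

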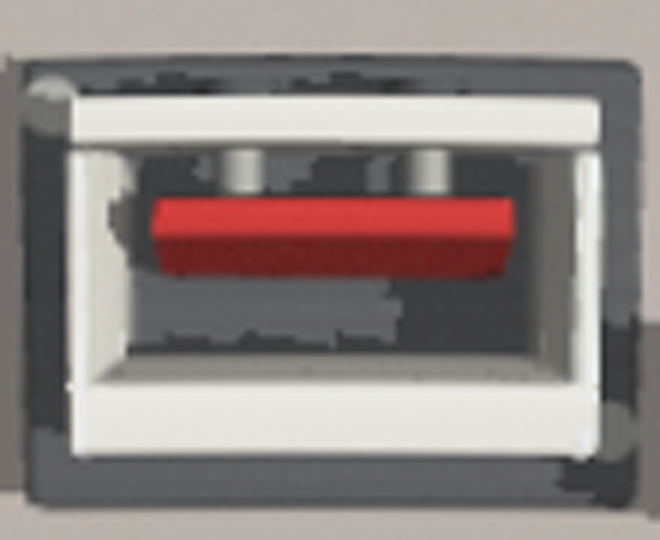

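The depth profile puts the wall face at about +9.9 mm from the holder body's centre and the jaw face at about 0, so the slot aim is at +2.9 mm. The spare bar's top reads 0.1908, giving an axis of about 0.187. Now I'll move blue.

```bash
cat >> h.py <<'E'
FULL=(np.array([.6235,.1114]),.1967,.165); SPARE=(np.array([.6237,-.1261]),.1209,.187); G=.062; C=.0187
def at(st,x,lift,y=0.):
    o,a,ax=st; return np.array([o[0]+x*np.cos(a)-y*np.sin(a),o[1]+x*np.sin(a)+y*np.cos(a),ax-.085+lift+G-C])
def F(): return np.round(arm.read_ft_force(),2)
def take(x):
    o=ori(FULL[1])
    arm.move_ptp(at(FULL,x,.09),o); move_gripper(.066,25)
    s=arm.move_linear(at(FULL,x,0),o,f_stop=4); print("descend",s)
    if s: raise SystemExit
    f0=F(); move_gripper(.03,25); print("gap",arm.read_finger_gap(),f0,F())
def off(x):
    s=arm.move_linear(at(FULL,x,.0155),speed=.08,f_stop=6); print("lift",s,F())
    if s: raise SystemExit
    s=arm.move_linear(at(FULL,-.088,.0155),speed=.12,f_stop=5); print("out",s,F(),arm.read_t())
    if s: raise SystemExit
def hang(x):
    o=ori(SPARE[1])
    arm.move_linear(at(SPARE,-.092,.0155),o,speed=.2); arm.sleep(.1); print("pre",F())
    s=arm.move_linear(at(SPARE,x,.0155),speed=.12,f_stop=4); print("in",s,F(),arm.read_position())
    if s: raise SystemExit
    s=arm.move_linear(at(SPARE,x,-.006),speed=.03,f_stop=2); z=arm.read_position()[2]; print("down",s,F(),"axis est",z+.085-G+C,arm.read_t())
    if not s: raise SystemExit
E
python3 - <<'E'
from h import *
take(-.0269); off(-.0269); hang(.012)
E
```

```text
descend False
gap 0.04560252760402212 [-0.36  0.58  0.55] [-0.13  0.94  2.68]
lift True [ 0.8   0.31 -1.19]
```

```bash
python3 - <<'E'
from h import *
x=-.0269
arm.sleep(.1); P=arm.read_position(); print(P-at(FULL,x,0),F(),arm.read_finger_gap())
for l in (.004,.008,.012,.0155):
    if P[2]>at(FULL,x,l)[2]: continue
    s=arm.move_linear(at(FULL,x,l),speed=.03,f_stop=6); arm.sleep(.05);print(l,s,F(),arm.read_position()[2]-at(FULL,x,0)[2])
    if s: break
E
```

```text
[-0.00259153 -0.0001691   0.00622602] [ 0.24  0.71 -0.56] 0.04536414259107044
0.008 False [ 0.19 -0.17 -1.57] 0.007272399530796642
0.012 False [-1.13  0.22 -0.8 ] 0.012136778196503273
0.0155 False [-0.03 -0.19 -1.94] 0.015670275204613254
```

```bash
sed -i 's/speed=.08,f_stop=6/speed=.04,f_stop=9/; s/speed=.12,f_stop=5/speed=.12,f_stop=9/; s/speed=.12,f_stop=4/speed=.1,f_stop=8/; s/speed=.03,f_stop=2)/speed=.03,f_stop=3.5)/' h.py
cat >> h.py <<'E'
def Fm():
    l=[]
    for _ in range(10): l.append(arm.read_ft_force()); arm.sleep(.01)
    return np.mean(l,0).round(2)
E
python3 - <<'E'
from h import *
s=arm.move_linear(at(FULL,-.088,.0155),speed=.1,f_stop=8); print("out",s,Fm(),arm.read_position()-at(FULL,-.088,.0155),arm.read_t())
if not s: hang(.012); print(Fm())
E
```

```text
out False [-0.01 -0.2  -1.38] [0.00077349 0.00020625 0.00013344] 11.1833
pre [-0.25 -0.32 -0.48]
in False [ 0.54 -0.14 -1.66] [ 0.63507035 -0.12492405  0.16077287]
down True [-0.02  0.59  4.92] axis est 0.18705915800800982 14.3167
[0.11 0.14 4.34]
```

```bash
sed -i 's/,.1209,.187)/,.1209,.188)/' h.py
cat >> h.py <<'E'
def release():
    P=arm.read_position(); arm.move_linear(P+[0,0,.001],speed=.03); print("rel",Fm())
    move_gripper(.066,25); arm.sleep(.1); P=arm.read_position()
    arm.move_linear(P+[0,0,.09],speed=.15)
    print("free",Fm(),arm.read_t())
E
python3 - <<'E'
from h import *
release()
p,d=get_image("wrist"); cv2.imwrite("pics/r1.png",p[...,::-1])
p,d=get_image("scene"); cv2.imwrite("pics/s1.png",cv2.resize(p[150:330,260:460,::-1],None,fx=3,fy=3))
E
```

```text
rel [0.36 0.19 0.57]
free [-0.06  0.11 -0.13] 16.15
```

View pics/s1.png

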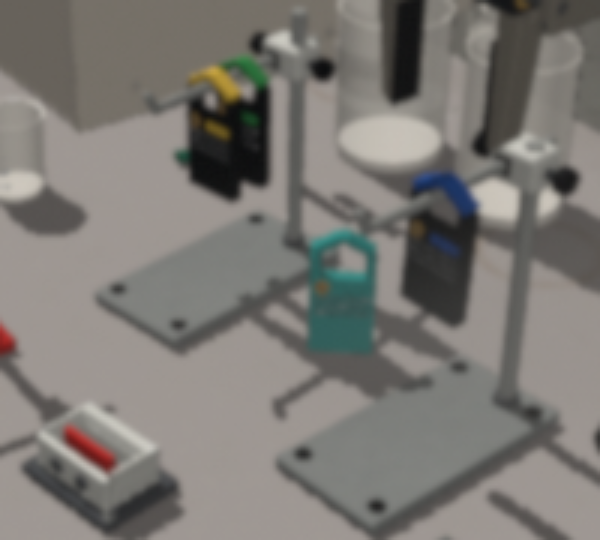

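Picture 9: blue hangs on the spare bar at (440,240), yellow and green are still on the crowded hook, and the turquoise one is untouched. Yellow next.

```bash
python3 - <<'E'
from h import *
take(.0021); off(.0021); hang(-.022); release()
E
```

```text
descend False
gap 0.04605041611462436 [0.38 0.25 0.48] [-0.45 -0.63  3.  ]
lift False [-0.2   0.79 -2.13]
out False [0.47 0.24 0.14] 20.0333
pre [ 0.07 -0.13 -0.35]
in False [ 0.39  0.79 -1.33] [ 0.60121482 -0.12894239  0.16156446]
down True [-0.56  0.74  4.89] axis est 0.185176182358959 22.8917
rel [-0.32  0.22  2.74]
free [ 0.06  0.02 -0.43] 24.6417
```

```bash
cat >> h.py <<'E'
HO=np.array([.4394,-.0421]); HA=.193
def hp(x,u,y=0.): return np.array([HO[0]+x*np.cos(HA)-y*np.sin(HA),HO[1]+x*np.sin(HA)+y*np.cos(HA),u+G-C])
def fl(): # force in holder axes
    f=Fm(); c,s=np.cos(HA),np.sin(HA); return np.round([c*f[0]+s*f[1],-s*f[0]+c*f[1],f[2]],2)
E
python3 - <<'E'
from h import *
x=.0304
take(x); move_gripper(.03,45); off(x)
arm.move_linear(hp(.0028,.07),ori(HA),speed=.15); arm.sleep(.2)
print("above",fl(),arm.read_position()-hp(.0028,.07),arm.read_t())
p,d=get_image("wrist"); cv2.imwrite("pics/g0.png",p[...,::-1])
p,d=get_image("scene"); a=cv2.resize(p[220:340,230:350,::-1],(500,500),interpolation=cv2.INTER_CUBIC)
w=cv2.imread("pics/g0.png")[120:420,200:440]; w=cv2.resize(w,(300,375))
M=np.zeros((500,800,3),np.uint8); M[:,:500]=a; M[:375,500:]=w; cv2.imwrite("pics/g0m.png",M)
E
```

```text
descend False
gap 0.04546619908774482 [ 0.67 -0.43 -0.26] [-0.15  0.77  2.26]
lift False [ 0.38 -0.35 -2.42]
out False [ 0.25  0.73 -0.64] 28.925
above [ 0.11 -0.02 -1.38] [ 2.00772931e-04  3.68902122e-04 -1.27666770e-05] 30.475
```

View pics/g0m.png

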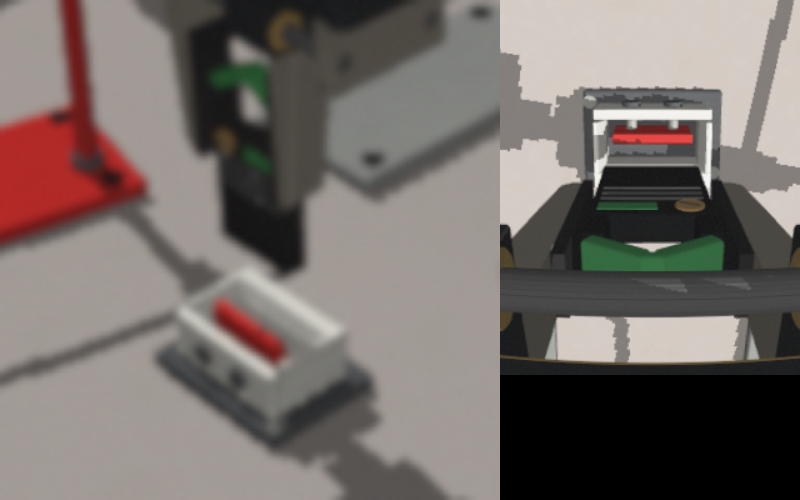

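Picture 10: green is held upright above the holder. Its front bottom edge is near wrist pixel (320,253). I'll check its offset in the hand, then insert it.

```bash
python3 - <<'E'
from h import *
i=cam("wrist"); g=cv2.imread("pics/g0.png",0)
for u in(305,320,335): print(u,g[244:262,u].tolist())
for x in(-.0062,-.0032,-.0002): print(x,wproj(hp(x,.07),i), wproj(hp(x,.069),i))
# top edge check: front face roof apex & seam for tilt
for x in(-.0032,.0088): print("apex",wproj(hp(x,.166),i))
print([g[v,320] for v in range(300,340)], g[270:310,290].tolist())
E
```

```text
305 [75, 91, 109, 110, 110, 112, 111, 157, 131, 68, 25, 22, 21, 22, 25, 23, 23, 23]
320 [75, 93, 110, 110, 112, 112, 112, 158, 131, 69, 23, 21, 26, 22, 26, 25, 22, 25]
335 [75, 90, 111, 110, 111, 110, 113, 158, 131, 68, 24, 25, 24, 22, 24, 23, 21, 26]
-0.0062 [323.24254198 267.9286615 ] [323.23237295 267.27475774]
-0.0032 [323.23871856 273.79463687] [323.22865725 273.11361112]
-0.0002 [323.23460074 279.59614678] [323.2246504  278.88895988]
apex [325.05514541 400.67728416]
apex [324.85689329 434.33655536]
[np.uint8(31), np.uint8(32), np.uint8(30), np.uint8(31), np.uint8(31), np.uint8(30), np.uint8(32), np.uint8(29), np.uint8(30), np.uint8(26), np.uint8(31), np.uint8(28), np.uint8(28), np.uint8(63), np.uint8(136), np.uint8(207), np.uint8(206), np.uint8(206), np.uint8(207), np.uint8(207), np.uint8(207), np.uint8(140), np.uint8(75), np.uint8(64), np.uint8(70), np.uint8(76), np.uint8(82), np.uint8(87), np.uint8(90), np.uint8(89), np.uint8(92), np.uint8(92), np.uint8(91), np.uint8(90), np.uint8(91), np.uint8(92), np.uint8(90), np.uint8(45), np.uint8(48), np.uint8(54)] [79, 47, 29, 50, 59, 48, 31, 49, 67, 58, 27, 39, 58, 62, 63, 61, 74, 79, 28, 20, 25, 29, 29, 32, 32, 33, 32, 31, 30, 29, 33, 32, 30, 30, 33, 32, 30, 30, 33, 32]
```

```bash
python3 - <<'E'
from h import *
i=cam("wrist"); q=lambda x,z:wproj(hp(x,z-G+C),i)[1].round(1)
for x in(-.0062,-.0032,-.0002): print(x,"bottom",q(x,.07),"eye edge front",q(x,.132),"back",q(x+.012,.132),"apex front",q(x,.166),"back",q(x+.012,.166))
E
```

```text
-0.0062 bottom 244.8 eye edge front 281.6 back 306.7 apex front 315.7 back 345.2
-0.0032 bottom 249.7 eye edge front 288.0 back 312.8 apex front 323.3 back 352.2
-0.0002 bottom 254.5 eye edge front 294.3 back 318.7 apex front 330.8 back 359.0
```

```bash
python3 - <<'E'
from h import *
x=.0013
arm.move_linear(hp(x,.040),speed=.1); arm.sleep(.1); f0=fl(); print("f0",f0)
for u in (.033,.028,.023,.018,.014,.011):
    s=arm.move_linear(hp(x,u),speed=.03,f_stop=9); f=fl(); print(u,s,f-f0,(arm.read_position()-hp(x,u)).round(4))
    if s or abs(f-f0)[:2].max()>7: break
print(arm.read_t())
E
```

```text
f0 [-0.07 -0.33 -1.35]
0.033 False [ 0.09  0.28 -0.02] [-0.0001 -0.     -0.0001]
0.028 False [ 2.34  0.58 -0.44] [ 0.0006 -0.      0.0001]
0.023 False [ 2.97  0.23 -0.25] [ 0.0001 -0.0001 -0.0001]
0.018 False [ 2.98  0.   -1.7 ] [-0.0003 -0.     -0.0003]
0.014 False [ 3.2  -0.3  -1.43] [-0.0002  0.     -0.0002]
0.011 False [ 3.17  0.16 -1.36] [-0.0001  0.     -0.0001]
33.575
```

```bash
python3 - <<'E'
from h import *
f0=np.array([-.07,-.33,-1.35]); x=.0023
arm.move_linear(hp(x,.011),speed=.03); print("shift",fl()-f0)
u=.011
while u>.003:
    u-=.001; s=arm.move_linear(hp(x,u),speed=.02,f_stop=9); f=fl()-f0; z=arm.read_position()[2]-G+C; print(round(u,4),s,f,z.round(4))
    if s or f[2]>8 or abs(f[0])>8: break
p,d=get_image("scene"); cv2.imwrite("pics/g1.png",cv2.resize(p[220:340,230:350,::-1],(500,500),interpolation=cv2.INTER_CUBIC)); print(arm.read_t())
E
```

```text
shift [ 2.83  0.22 -1.4 ]
0.01 False [2.64 0.45 0.34] 0.01
0.009 False [ 2.57 -0.04  0.45] 0.009
0.008 False [2.41 0.35 2.66] 0.0081
0.007 False [1.88 0.09 6.27] 0.0072
0.006 False [ 1.17  0.54 10.12] 0.0065
35.625
```

```bash
python3 - <<'E'
from h import *
arm.move_linear(hp(.0026,.0072),speed=.02); print(fl())
move_gripper(.066,25); arm.sleep(.3); 
arm.move_linear(hp(.0026,.12),speed=.15); arm.sleep(.2)
arm.move_linear(hp(-.03,.17),speed=.2); arm.sleep(.3); print(arm.read_t(),Fm())
i=cam("wrist"); p,d=get_image("wrist"); c,Rm,t,f=i
v,u=np.mgrid[:480,:640]; X=u-c["cx"];Y=v-c["cy"];r=np.hypot(X,Y)+1e-9;k=np.tan(r/f)/r
W=(np.stack([k*X*d,k*Y*d,d],-1)-t)@Rm
L=(W[...,:2]-HO)@np.array([[np.cos(HA),-np.sin(HA)],[np.sin(HA),np.cos(HA)]])
hsv=cv2.cvtColor(p,cv2.COLOR_RGB2HSV); m=(d>0)&(hsv[...,0]>45)&(hsv[...,0]<80)&(hsv[...,1]>120)&(abs(L).max(-1)<.05)
print("green",m.sum(),L[m].min(0),L[m].max(0),np.percentile(W[m][:,2],[2,50,98]))
m2=m&(abs(L[...,1])<.002)&(W[...,2]>.07); print("apex z",np.percentile(W[m2][:,2],[50,90]),"x",np.percentile(L[m2][:,0],[5,95]))
a=cv2.resize(p[100:400,160:480,::-1],(400,375))
s,_=get_image("scene"); b=cv2.resize(s[150:330,250:470,::-1],(400,327))
T,_=get_image("top"); e=cv2.resize(T[120:310,230:430,::-1],(284,270)); 
M=np.zeros((600,800,3),np.uint8); M[:375,:400]=a; M[:327,400:]=b; M[330:600,430:714]=e; cv2.imwrite("pics/end.png",M)
E
```

```text
[ 1.09 -0.09  6.57]
38.5917 [-0.17  0.17  0.16]
green 749 [-0.0024477  -0.02290835] [0.00963059 0.020354  ] [0.06131272 0.09864569 0.10369562]
apex z [0.10293356 0.10377963] x [-0.00166327  0.00834074]
```

View pics/end.png

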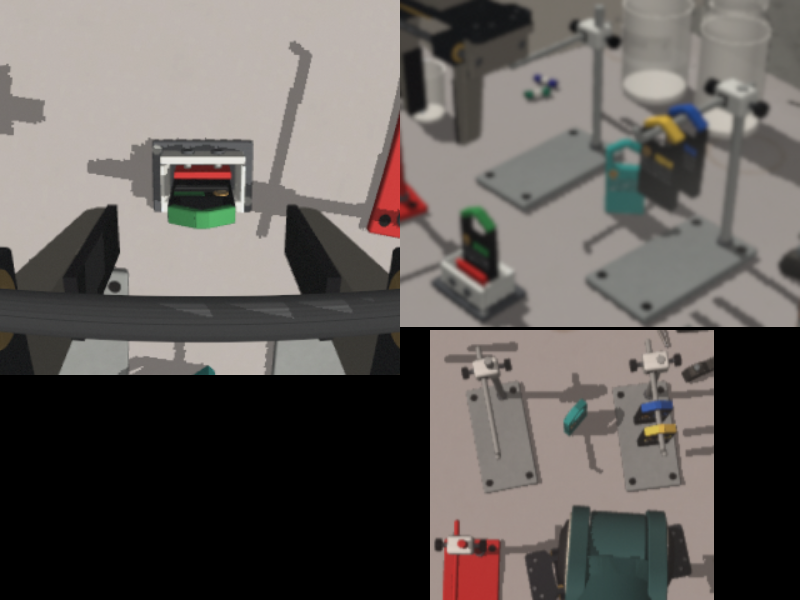

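```bash
python3 -c "
from h import *
arm.job_done(); print(arm.read_t())"
```

```text
the job is handed in; nothing more can be done
the job is handed in; nothing more can be done
```

The blue and yellow cassettes now hang on the spare hook, and the green one stands upright in the holder, home on the slot floor. I handed the job in at about 39 s.

- **Spare hook:** I felt the bar at about 187–188 mm up. Force readings peaked at about 5 N while hanging blue and yellow. In the last pictures both hang on the bar, clear of each other.
- **Green cassette:** it met the slot floor at about 8 mm, and I pressed to about 11.5 N before letting go. Afterwards its top measured 103–104 mm high, so its underside is at about 7–8 mm. It sits flat against the fixed wall, with the jaw bearing on it.
- **Bystanders:** the turquoise cassette was where it had been in the last pictures. The red stand was only partly in frame, and the other bench items weren't in the last views; the arm never went near them.
- **Checks that disagreed:**
  - Lifting blue tripped my force stop once. I put it down to a motion transient and lifted on slowly without trouble.
  - The cassettes sat about 7 mm nearer the crowded hook's tip than described.
  - The slot centre was about 4 mm off the holder body's middle, so I used the measured positions.
  - Green's foot looked about 1.5–2 mm off in the hand, so I corrected the aim before inserting it.

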